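# Run in a greased spindle on the hand-cranked flywheel stand

## Robot

A 6-joint arm with a two-finger parallel gripper is mounted at the origin on the work surface. World frame = base frame: x ahead of the robot, y to its left, z up, the work surface at z = 0. Lengths are in m, angles in rad, forces in N, time in s.
With the tool pointing down it reaches from about 0.35 to 0.85 m from the base axis. Payload 8.1 kg.
Tool frame: the origin (TCP) lies on the centre line of the jaws, within the pads' length; the fingertips stand robot.tips_ahead ahead of it and the grasp point (between the pads) lies 8 mm behind it (robot.tips_ahead is the distance from the TCP to the fingertips, in m); z points along the fingers, y is the direction in which the jaws open and shut (so a half turn about z gives the same grasp; the last joint's range is limited). The gripper opens to 93 mm and grips with 3 to 60 N. Pads are 15 mm wide; open, the fingers measure 128 mm over their backs; the gripper's body (75 mm by 188 mm) begins 65 mm behind the grasp point.
Start: joints at [-1.371, 0.13, 1.488, -0, 1.523, -0.085], TCP at [0.169, -0.576, 0.23] pointing down, gripper open.
Joint ranges: [-2.96, 2.96], [-0.89, 2.26], [0.02, 2.5], [-1.34, 4.48], [0, 2.73], [-2.66, 2.66]. Speed limits (rad/s): [2.39, 2.39, 2.79, 3.14, 3.14, 3.14].

## Interface

Orientations are given as a rotation vector (axis times angle).
In Python, from plant import monitor, eyes, job, robot gives the robot as it stands.
- The arm moves only by the tool servo_tool, never from a script. Its argument "plan" is a list that holds one entry, the list of rows, each a list of 7 numbers: the closure, from -1 (fully open) to 1 (shut), so that 0 is half open, then the shift along the world's x, y, z in mm, then the turn, a rotation vector about the world's x, y, z in rad. In form: [[[hand, dx, dy, dz, ax, ay, az], ...]]. A call has 1 to 12 rows; each row shifts and turns the commanded pose from where the row before left it; what a row does not reach is not made up. A row lasts 1/10 s, in which the tool goes at most 50 mm and 8.59 degrees, less where a joint would pass 70% of its speed; a pose out of reach is approached as far as the arm can. A call with a gripper value outside its range is refused whole. The fingers move at their own pace and stop on an object; "force" is the grip in N (left out, the last holds). Time passes only in rows, so rows that do not move let the fingers close. It gives the time, the measured TCP pose, the force and the opening at its end, in the units of the state.
- monitor.read_state(): the state, without advancing time (a new reading comes with each control period).
- eyes.read_camera(name): name is "side" or "top" or "wrist"; returns the picture (400x640x3 uint8, red, green, blue); there is no depth.
- eyes.camera_info(name): a dict with "mtx" (3x3 intrinsics, pixels), "R" (3x3) and "t" (3): a world point X has camera coordinates R X + t. Camera axes: x right, y down, z forward; pixel columns grow to the right and rows downward; lengths in m; the calibration is good to about 2 mm. A picture is of the moment at which its call begins: read the wrist's pose just before it. camera_info takes no time and is no camera call; for the wrist camera it gives the pose at the moment of the call.
- job.close_job(): hands the job in, once; it reports no verdict.
The state is a dict: "t": time; "q": joint angles; "dq": joint speeds; "joint_torque": joint torques, N m; "tool_pos": TCP position; "orientation": TCP orientation; "force": force on the tool from outside, world axes, zero at the start; "wrist_torque": the same for the moment, N m; "opening": finger opening in m.
Only numpy, scipy, OpenCV 4.12 (cv2) and the standard library are available. Lean on these libraries where they do the work, as an engineer would, in place of code of your own. Each camera call takes 0.05 s, during which the arm holds its last target. There are 200 camera calls.

## Task

Run in the freshly greased spindle: by its hand crank alone, bring the steel flywheel to 25 turns a minute anticlockwise seen from above, and keep it within 4 turns a minute of that for at least five seconds, never letting it pass 40. Then bring it to rest with its yellow mark at the red pointer and let go of the crank. Do not touch the flywheel with the robot, and leave the brass drag shoe on its rim, the blue bin, the grease tin and the bearing ring where they are.

Things in the scene. Friction and masses are not known exactly. Their poses are not given: they have to be found in the camera images.
- stand: Grey run-in stand fixed to the bench, deck 300 x 300 mm, 50 mm high, deck centred on the origin. Origin: on the bench at the foot of the vertical axis on which flywheel and crank both turn; x towards the red pointer, z up. Place and yaw vary. A white arrow on the deck shows the running direction, anticlockwise from above.
- wheel_axis (a point): Point on the common vertical axis of flywheel and crank, 75 mm above the bench. The flywheel is a steel disc just above the deck: 250 mm diameter, 18 mm thick, top face 74 mm above the bench. Nominal mass 6.4 kg, inertia 0.050 kg m2; the true ones can be a third more or less.
- knob (a point): Point on the axis of the upright black crank handle, 140 mm above the bench: a cylinder of 30 mm diameter from 105 to 170 mm above the bench, 60 mm from the axis. It spins freely on its pin, so a gripper can hold it from above at a fixed yaw while the crank goes round. The crank arm under it is 24 mm wide, its top 102 mm above the bench; the blue hub under the arm is 52 mm wide.
- crank (a joint): Angle of the crank relative to the flywheel (slip angle), rad, grows anticlockwise seen from above, endless; at 0 the handle is over the radius of the yellow mark. The crank's angle in the stand's frame is this plus the flywheel's. The let-go crank soon follows the flywheel, and rests when that rests.
- flywheel (a joint): Flywheel angle in the stand, rad, grows anticlockwise from above, endless; at multiples of 2 pi the mark is at the pointer. 25 turns/min = 2.62 rad/s. The crank drives it only through a slipping viscous coupling: torque = 0.056 N m s/rad x (crank speed - wheel speed). Drag: 0.006 N m s/rad plus about 0.035 N m dry (shoe, varies). At 2.62 rad/s the crank must run 0.6 to 1.2 rad/s faster.
- mark (a point): Yellow radial stripe on top of the flywheel at its rim (50 x 18 mm, and down the rim's side); the point is on it, 112 mm from the axis, 75 mm above the bench.
- pointer (a point): The place where the mark must stop: 112 mm from the axis, 75 mm above the bench, just inside the tip of the fixed red pointer, a 30 mm wide post that stands on the deck outside the flywheel's rim, on the stand's x side, and reaches 81 mm above the bench.
- bin: Bystander: blue open plastic bin, 120 x 180 mm, 60 mm high, loose on the bench beside the stand. Origin under its centre.
- tin: Bystander: grease tin, 68 mm diameter, 90 mm high, loose on the bench beside the stand. Origin under its centre.
- bearing: Bystander: steel bearing ring, 72 mm outside diameter, 18 mm high, lying on the bench beside the stand. Origin under its centre.
- shoe: Brass drag shoe with a felt sole, 30 x 36 mm, 24 mm high, about 45 g, riding loose on the flywheel's top 100 mm from the axis inside a blue guide frame (reaches 94 mm above the bench) on the stand's -x side, opposite the pointer. Origin under its centre, 74 mm above the bench. Leave it alone. Its dry drag varies: 0.02 to 0.055 N m.

How it is judged:
On the way:
1. the flywheel turns anticlockwise at 25 turns a minute, within 4 (2.2 to 3.04 rad/s), for 5 s without a break (velocity of joint flywheel between 2.2 and 3.04 rad/s), for 5 s.
At the end, for the whole second after the job is handed in: The yellow mark is within 12 mm of the pointer's place (about 0.14 rad), flywheel and crank stand still, and the crank is let go (horizontal distance between mark and pointer below 0.012 m and velocity of joint flywheel between -0.05 and 0.05 rad/s and velocity of joint crank between -0.1 and 0.1 rad/s); the robot touches nothing.
It fails at once if the flywheel passes 40 turns a minute (4.19 rad/s), either way (velocity of joint flywheel above 4.19 rad/s or velocity of joint flywheel below -4.19 rad/s).
It fails at once if the robot touches the flywheel (contact force between the arm and flywheel_c0 above 1 N).
It fails at once if a bystander or the drag shoe is moved by more than 20 mm (distance of any of bin, tin, bearing, shoe from where it was at the start of the episode above 0.02 m).
It also fails if it takes over 58 s, if anything falls off the work surface, if the arm or the gripper's body presses on something with over 40 N, if the wrist force passes 120 N, or if a joint passes its speed limit or range.

## Working session

There is one attempt and no reset: what is moved stays moved. The work goes in short steps, Python scripts to look and compute and a tool call to move; the robot and the scene stay as the last step left them, time stands still between calls to the robot, and variables do not carry over. Pictures are saved under pics/ and viewed, about 8 in all and at most 12, crops included, and the job is handed in when it is done.

Besides the shell and the picture viewer there is one more tool, called after "Emit:" as name(argument=value, ...) on one line, values as JSON. servo_tool: Moves the arm, as the interface text tells. Its arguments: {"type":"object","properties":{"plan":{"type":"array"},"force":{"type":"number"}},"required":["plan"]}

```bash
ls; mkdir -p pics; python3 - <<'E'
from plant import monitor, eyes, job, robot
import cv2
s=monitor.read_state(); print(s, robot.tips_ahead)
for n in ("side","top"):
    im=eyes.read_camera(n); i=eyes.camera_info(n); print(n,i)
    cv2.imwrite(f"pics/{n}0.png",im[:,:,::-1])
E
```

```text
pics
{'t': 0.0, 'q': array([-1.37135702e+00,  1.31136169e-01,  1.48927613e+00,  7.87200089e-06,
        1.52301443e+00, -8.54156388e-02]), 'dq': array([-0.00156932, -0.00062013, -0.00069903, -0.0015065 ,  0.0005369 ,
       -0.0021167 ]), 'joint_torque': array([-2.70712117e-03, -5.59845150e+01, -4.91765749e+01,  7.65643129e-02,
        3.55360564e-02, -1.29096138e-04]), 'tool_pos': array([ 0.16851607, -0.57527231,  0.2286041 ]), 'orientation': array([-3.10796904e+00, -4.45677270e-01,  1.51741240e-04]), 'force': array([-0.24718596, -0.06001319, -1.14564054]), 'wrist_torque': array([-0.01178287,  0.04628295, -0.00186133]), 'opening': 0.09299451500867419} 0.011
side {'mtx': array([[434.94580868,   0.        , 315.69592566],
       [  0.        , 434.94580868, 195.98129105],
       [  0.        ,   0.        ,   1.        ]]), 'R': array([[-0.98731138, -0.15877099,  0.00282887],
       [-0.12385979,  0.75882486, -0.63940877],
       [ 0.09937295, -0.63164594, -0.76886177]]), 't': array([0.56438871, 0.07430112, 0.94641731])}
top {'mtx': array([[477.46503466,   0.        , 321.56092856],
       [  0.        , 477.46503466, 207.88267643],
       [  0.        ,   0.        ,   1.        ]]), 'R': array([[ 0.01192501, -0.99973488,  0.019697  ],
       [-0.9936371 , -0.01405397, -0.11174878],
       [ 0.11199598, -0.01823907, -0.99354126]]), 't': array([0.05361939, 0.54964083, 1.16586042])}
```

View pics/top0.png

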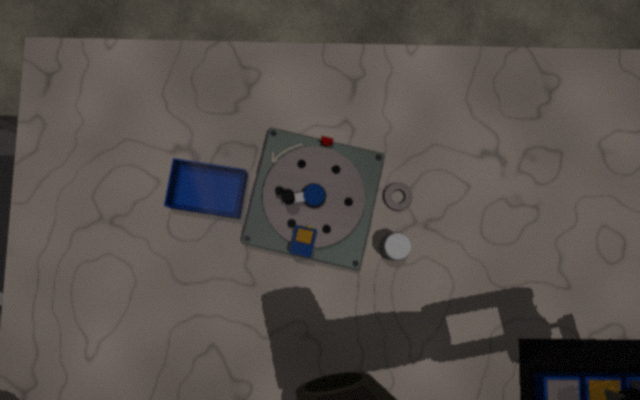

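View pics/side0.png

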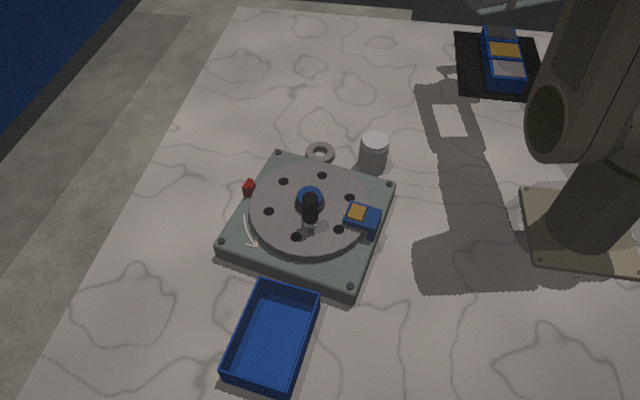

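The top view shows the stand with its hub near (314,195), the handle top near (288,197), the red pointer at (327,141) and the shoe frame at (303,238). The bin, tin and bearing stand clear of the stand. I can't see the mark yet, so I'm enlarging.

```bash
python3 - <<'E'
import cv2, numpy as np
a=cv2.imread("pics/top0.png")[115:285,225:425]; b=cv2.imread("pics/side0.png")[140:310,205:405]
f=lambda x:cv2.convertScaleAbs(cv2.resize(x,None,fx=3.3,fy=3.3,interpolation=cv2.INTER_CUBIC),alpha=1.8)
cv2.imwrite("pics/c1.png",f(a)); cv2.imwrite("pics/c2.png",f(b))
E
```

```text
(no output)
```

View pics/c1.png

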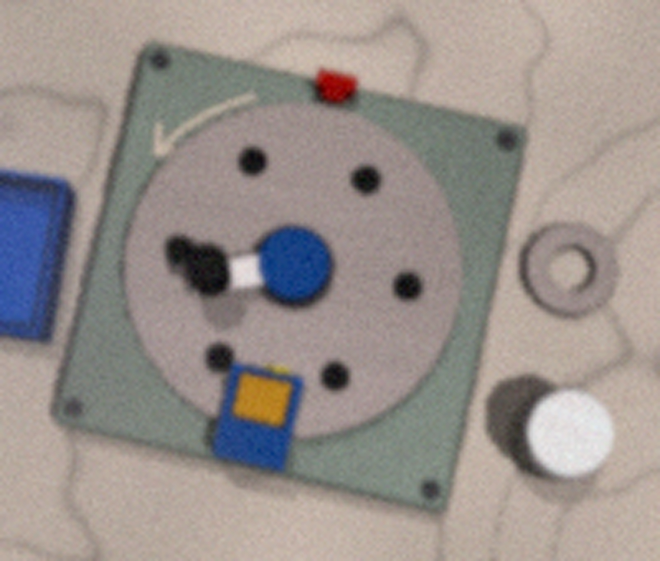

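View pics/c2.png

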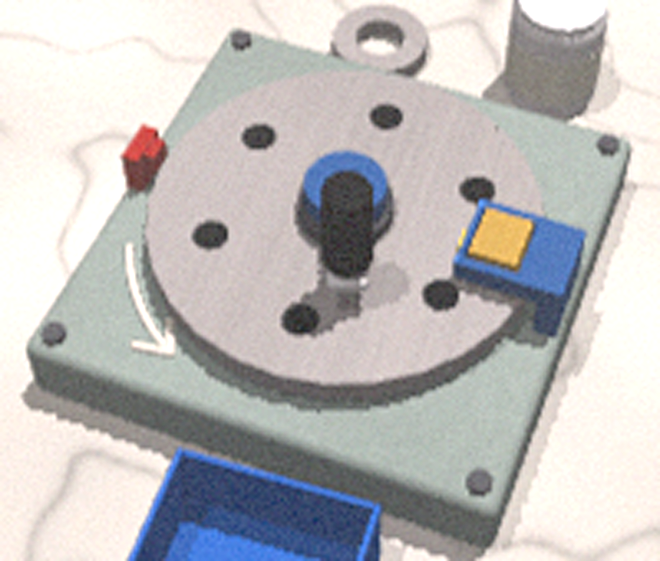

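The crops show a sliver of yellow just inside the shoe frame at crop pixel (281,369), so the mark starts under the shoe, at about pi. The handle top is at (208,270), the hub at (294,265) and the wheel outline is centred near (292.5,271). Next I turn these into world positions.

```bash
cat > h.py <<'E'
import numpy as np, cv2
from plant import monitor, eyes, job, robot
def world(cam,uv,z,info=None):
    i=info or eyes.camera_info(cam); d=np.linalg.inv(i["mtx"])@[uv[0],uv[1],1.]
    c=-i["R"].T@i["t"]; d=i["R"].T@d; return (c+d*(z-c[2])/d[2])
def pix(cam,X,info=None):
    i=info or eyes.camera_info(cam); p=i["mtx"]@(i["R"]@X+i["t"]); return p[:2]/p[2]
E
python3 - <<'E'
from h import *
T=lambda u,v,z:world("top",(u/3.3+225-.35,v/3.3+115-.35),z)
S=lambda u,v,z:world("side",(u/3.3+205-.35,v/3.3+140-.35),z)
P={}
for n,f,u,v,z in [("wheelT",T,292.5,271,.074),("wheelS",S,344,232,.072),("hubT",T,294,265,.1),("knobT",T,208,270,.17),("knobS",S,347,188,.17),("pointT",T,336,80,.081),("shoeT",T,262,400,.098),("mark",T,281,369,.075),
 ("b1",T,160,61,.052),("b2",T,507,138,.052),("b3",T,430,489,.052),("b4",T,73,407,.052),("s1",S,240,40,.052),("s2",S,608,145,.052),("s3",S,480,482,.052),("s4",S,54,333,.052),
 ("h1",T,253,161,.074),("h2",T,366,179,.074),("h3",T,407,286,.074),("h4",T,335,376,.074),("h5",T,220,357,.074),("h6",T,180,250,.074),("binT",T,60,180,.06)]:
    P[n]=f(u,v,z); print(n,P[n][:2].round(4))
c=sum(P[f"b{i}"] for i in range(1,5))/4; c2=sum(P[f"s{i}"] for i in range(1,5))/4
ch=sum(P[f"h{i}"] for i in range(1,7))/6
print("centre",c,c2,ch)
for n in ["pointT","knobT","knobS","shoeT","mark"]+[f"h{i}" for i in range(1,7)]:
    d=P[n]-c; print(n,np.hypot(d[0],d[1]).round(4),np.degrees(np.arctan2(d[1],d[0])).round(1))
d=P["b1"]-P["b4"]; print("edge",np.degrees(np.arctan2(d[1],d[0])))
d=P["s4"]-P["s3"]; print("edge",np.degrees(np.arctan2(d[1],d[0])))
d=P["b2"]-P["b3"]; print("edge",np.degrees(np.arctan2(d[1],d[0])))
E
```

```text
wheelT [0.5707 0.0819]
wheelS [0.5709 0.0936]
hubT [0.5715 0.0809]
knobT [0.5575 0.1386]
knobS [0.5606 0.1384]
pointT [0.7126 0.0518]
shoeT [0.4747 0.1023]
mark [0.4986 0.0893]
b1 [0.7326 0.1844]
b2 [ 0.6776 -0.0789]
b3 [ 0.4132 -0.0216]
b4 [0.4701 0.2424]
s1 [ 0.6763 -0.081 ]
s2 [ 0.4115 -0.023 ]
s3 [0.4689 0.2403]
s4 [0.733  0.1823]
h1 [0.6522 0.1122]
h2 [0.6401 0.0286]
h3 [ 0.5609 -0.0022]
h4 [0.4941 0.0499]
h5 [0.5068 0.1338]
h6 [0.585  0.1646]
binT [0.6385 0.2559]
centre [0.57337481 0.08158352 0.052     ] [0.57244058 0.07962971 0.052     ] [0.57318152 0.08115577 0.074     ]
pointT 0.1424 -12.1
knobT 0.0592 105.5
knobS 0.0582 102.6
shoeT 0.1009 168.1
mark 0.0752 174.1
h1 0.0846 21.2
h2 0.0852 -38.5
h3 0.0847 -98.5
h4 0.0854 -158.2
h5 0.0846 141.9
h6 0.0838 82.0
edge -12.45459894156702
edge -12.391798047033506
edge -12.214810721357408
```

Axis at (0.573, 0.081), stand yaw -12.3°, knob at (0.559, 0.139), bearing 104° in the world frame. I'm moving over the knob.

Emit:
servo_tool(plan=[[[-1, 23, 42, 0, 0, 0, 0], [-1, 23, 42, 0, 0, 0, 0], [-1, 23, 42, 0, 0, 0, 0], [-1, 23, 42, 0, 0, 0, 0], [-1, 23, 42, 0, 0, 0, 0], [-1, 23, 42, 0, 0, 0, 0], [-1, 23, 42, 0, 0, 0, 0], [-1, 23, 42, 0, 0, 0, 0], [-1, 23, 42, 0, 0, 0, 0], [-1, 23, 42, 0, 0, 0, 0], [-1, 23, 42, 0, 0, 0, 0], [-1, 23, 42, 0, 0, 0, 0]]], force=20)

```text
t: 1.3
tool_pos: [0.445, -0.0698, 0.2295]
orientation: [3.11, 0.446, 0.0]
force: [1.7, 0.0, -0.0]
opening: 0.0933
```

Emit:
servo_tool(plan=[[[-1, 23, 42, 0, 0, 0, 0], [-1, 23, 42, 0, 0, 0, 0], [-1, 23, 42, 0, 0, 0, 0], [-1, 23, 42, 0, 0, 0, 0], [-1, 22, 43, 0, 0, 0, 0], [-1, 0, 0, 0, 0, 0, 0], [-1, 0, 0, 0, 0, 0, 0]]], force=20)

```text
t: 2.0
tool_pos: [0.5582, 0.14, 0.2284]
orientation: [3.109, 0.449, -0.004]
force: [-0.6, 0.4, 0.3]
opening: 0.093
```

```bash
python3 - <<'E'
from h import *
i=eyes.camera_info("wrist"); w=eyes.read_camera("wrist"); t=eyes.read_camera("top"); s=eyes.read_camera("side")
print(pix("wrist",np.array([.559,.139,.17]),i))
print("cam pos",-i["R"].T@i["t"])
f=lambda x:cv2.convertScaleAbs(x[:,:,::-1],alpha=1.7)
z=lambda x:cv2.resize(x,(400,340))
cv2.imwrite("pics/m1.png",np.vstack([cv2.resize(f(w),(416,260)).copy() if 0 else cv2.resize(f(w),(400,250)),]) if 0 else np.vstack([np.hstack([z(f(t)[115:285,225:425]),z(f(s)[140:310,205:405])]),cv2.copyMakeBorder(cv2.resize(f(w),(400,250)),0,0,200,200,0)]))
E
```

```text
[315.86340105 221.88780662]
cam pos [0.62708281 0.16042913 0.38306627]
```

View pics/m1.png

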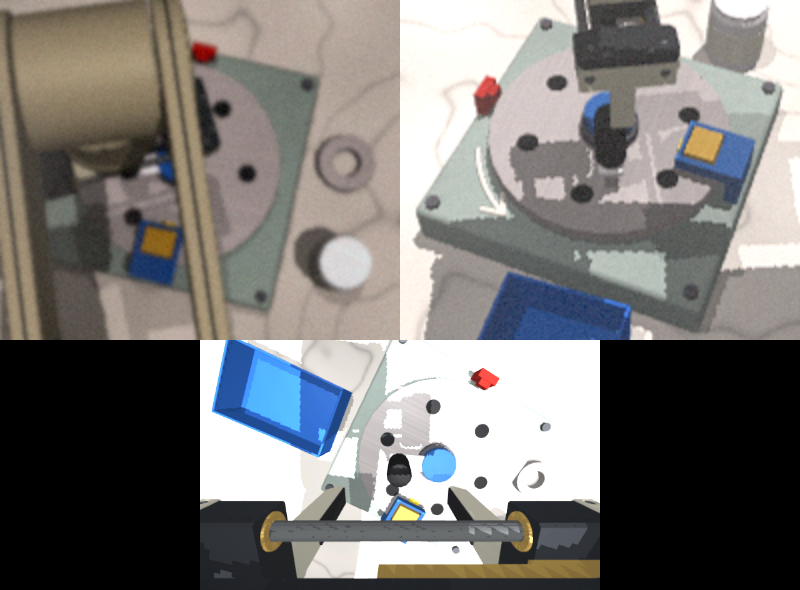

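The wrist view puts the knob top at about (320,221), against a predicted (316,222), so the alignment is good. Both the wrist and side cameras see the wheel face. I'm descending and gripping.

Emit:
servo_tool(plan=[[[-1, 0, 0, -42, 0, 0, 0], [-1, 0, 0, -41, 0, 0, 0], [1, 0, 0, 0, 0, 0, 0], [1, 0, 0, 0, 0, 0, 0], [1, 0, 0, 0, 0, 0, 0], [1, 0, 0, 0, 0, 0, 0], [1, 0, 0, 0, 0, 0, 0]]], force=20)

```text
t: 2.85
tool_pos: [0.5598, 0.1393, 0.1488]
orientation: [-3.11, -0.446, -0.005]
force: [0.6, -0.7, -0.3]
opening: 0.0576
```

```bash
cat >> h.py <<'E'
C=np.array([.573,.081]); YAW=np.radians(-12.3)
def polar(cam,img,info,z=.074,n=720):
    # rows: stand-frame angle (0.5 deg), columns: radius 75..125 mm in 0.5 mm
    a=np.radians(np.arange(n)*.5)+YAW; r=np.arange(.075,.1251,.0005)
    A,Rr=np.meshgrid(a,r,indexing="ij")
    X=np.stack([C[0]+Rr*np.cos(A),C[1]+Rr*np.sin(A),np.full(A.shape,z)],-1).reshape(-1,3)
    p=(X@info["R"].T+info["t"])@info["mtx"].T; p=(p[:,:2]/p[:,2:]).astype(np.float32).reshape(n,-1,2)
    return cv2.remap(img,p[...,0],p[...,1],cv2.INTER_LINEAR,borderValue=(0,0,0))
def yellow(P):
    q=P[:,52:98].astype(float)  # r 101..124
    y=(np.minimum(q[...,0],q[...,1])-q[...,2])/(q.max(-1)+20)
    return (y>.35).mean(1), y.mean(1)
def look(cams=("wrist","side"),save=None):
    st=monitor.read_state(); out=[]
    for c in cams:
        i=eyes.camera_info(c); im=eyes.read_camera(c); P=polar(c,im,i); f,_=yellow(P)
        hole=(P[:,14:26].max(-1)<60).mean(1) # r 82..88
        out.append((c,P,f,hole))
        if save: cv2.imwrite(f"pics/{save}_{c}.png",im[:,:,::-1])
    return st,out
E
python3 - <<'E'
from h import *
st,out=look(save="g")
print(st["t"],st["tool_pos"],st["opening"],st["force"])
for c,P,f,h in out:
    print(c,[(k/2,round(f[k],2)) for k in range(0,720,4) if f[k]>.1]); print([(k/2,round(h[k],1)) for k in range(0,720,8) if h[k]>.4])
cv2.imwrite("pics/pol.png",cv2.convertScaleAbs(np.vstack([np.rot90(cv2.resize(out[k][1][:,:,::-1],(202,720))) for k in (0,1)]),alpha=1.5))
E
```

```text
2.85 [0.55984875 0.13929188 0.14884223] 0.05758729423153006 [ 0.61853962 -0.68395939 -0.27826925]
wrist [(178.0, np.float64(0.8)), (180.0, np.float64(0.89)), (182.0, np.float64(0.98)), (184.0, np.float64(1.0)), (186.0, np.float64(1.0)), (188.0, np.float64(1.0)), (190.0, np.float64(1.0)), (192.0, np.float64(1.0)), (194.0, np.float64(0.98)), (196.0, np.float64(0.39))]
[(28.0, np.float64(1.0)), (32.0, np.float64(1.0)), (36.0, np.float64(1.0)), (88.0, np.float64(1.0)), (92.0, np.float64(1.0)), (96.0, np.float64(1.0)), (100.0, np.float64(0.8)), (140.0, np.float64(0.7)), (144.0, np.float64(1.0)), (148.0, np.float64(1.0)), (152.0, np.float64(1.0)), (156.0, np.float64(1.0)), (160.0, np.float64(1.0)), (164.0, np.float64(1.0)), (168.0, np.float64(0.5)), (240.0, np.float64(0.8)), (248.0, np.float64(1.0)), (252.0, np.float64(1.0)), (256.0, np.float64(1.0)), (260.0, np.float64(1.0)), (264.0, np.float64(1.0)), (268.0, np.float64(1.0)), (272.0, np.float64(1.0)), (276.0, np.float64(1.0)), (280.0, np.float64(1.0)), (328.0, np.float64(1.0)), (332.0, np.float64(1.0)), (336.0, np.float64(1.0)), (340.0, np.float64(0.7))]
side []
[(28.0, np.float64(1.0)), (32.0, np.float64(1.0)), (36.0, np.float64(1.0)), (40.0, np.float64(0.5)), (88.0, np.float64(1.0)), (92.0, np.float64(1.0)), (96.0, np.float64(1.0)), (100.0, np.float64(1.0)), (124.0, np.float64(0.8)), (128.0, np.float64(0.6)), (132.0, np.float64(0.5)), (148.0, np.float64(0.6)), (152.0, np.float64(1.0)), (156.0, np.float64(1.0)), (160.0, np.float64(1.0)), (164.0, np.float64(1.0)), (168.0, np.float64(1.0)), (212.0, np.float64(1.0)), (216.0, np.float64(1.0)), (220.0, np.float64(1.0)), (252.0, np.float64(0.6)), (260.0, np.float64(0.8)), (264.0, np.float64(0.8)), (312.0, np.float64(1.0)), (328.0, np.float64(1.0)), (332.0, np.float64(1.0)), (336.0, np.float64(1.0))]
```

View pics/pol.png

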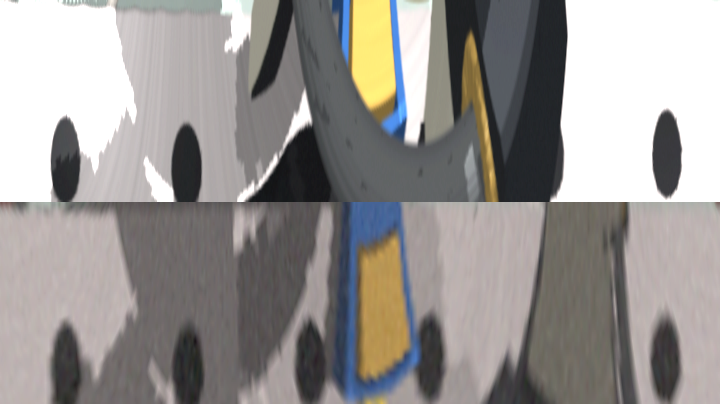

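The polar maps show the bolt holes at about 33°, 94°, 154°, 213° and 333° (stand frame), and a yellow sliver under the shoe at about 184–188°. The jaws are still closing.

Emit:
servo_tool(plan=[[[1, 0, 0, 0, 0, 0, 0], [1, 0, 0, 0, 0, 0, 0], [1, 0, 0, 0, 0, 0, 0], [1, 0, 0, 0, 0, 0, 0], [1, 0, 0, 0, 0, 0, 0]]], force=20)

```text
t: 3.45
tool_pos: [0.5591, 0.1375, 0.1468]
orientation: [3.107, 0.444, 0.001]
force: [0.8, -6.2, 1.9]
opening: 0.0299
```

```bash
python3 - <<'E'
from h import *
# rows tables: start angle 103.5 deg world, round circle R=60 about C
st=monitor.read_state(); print(st["t"],st["tool_pos"],st["opening"])
d=st["tool_pos"][:2]-C; print(np.hypot(*d),np.degrees(np.arctan2(d[1],d[0])))
E
```

```text
3.45 [0.55914725 0.13754318 0.14680033] 0.029856029805533042
0.05821537099682377 103.76598495712977
```

```bash
sed -i 's/^C=.*YAW/C=np.array([.573,.080]); YAW/' h.py; cat >> h.py <<'E'
def rows(cmd,th0,steps,R=60.):
    """integer mm deltas from commanded xy (mm) through circle points th0+cumsum(steps) deg; prints, returns end"""
    cmd=np.array(cmd,float); th=th0; L=[]
    for s in steps:
        th+=s; t=C*1000+R*np.array([np.cos(np.radians(th)),np.sin(np.radians(th))])
        d=np.round(t-cmd); cmd+=d; L.append([int(d[0]),int(d[1])])
    print(L); return cmd,th%360
E
python3 - <<'E'
from h import *
c,th=rows((559,139),104,[10,10]+[20]*10); print(c,th)
for k in range(3): c,th=rows(c,th,[20]*12); print(c,th)
E
```

```text
[[-10, -4], [-10, -5], [-15, -15], [-9, -18], [-2, -21], [5, -20], [12, -18], [17, -12], [20, -6], [21, 2], [19, 8], [15, 15]]
[622.  45.] 324
[[9, 18], [2, 21], [-5, 20], [-12, 18], [-17, 12], [-20, 6], [-21, -2], [-19, -8], [-15, -15], [-9, -18], [-2, -21], [5, -20]]
[518.  56.] 204
[[12, -18], [17, -12], [20, -6], [21, 2], [19, 8], [15, 15], [9, 18], [2, 21], [-5, 20], [-12, 18], [-17, 12], [-20, 6]]
[579. 140.] 84
[[-21, -2], [-19, -8], [-15, -15], [-9, -18], [-2, -21], [5, -20], [12, -18], [17, -12], [20, -6], [21, 2], [19, 8], [15, 15]]
[622.  45.] 324
```

Emit:
servo_tool(plan=[[[1, -10, -4, 0, 0, 0, 0], [1, -10, -5, 0, 0, 0, 0], [1, -15, -15, 0, 0, 0, 0], [1, -9, -18, 0, 0, 0, 0], [1, -2, -21, 0, 0, 0, 0], [1, 5, -20, 0, 0, 0, 0], [1, 12, -18, 0, 0, 0, 0], [1, 17, -12, 0, 0, 0, 0], [1, 20, -6, 0, 0, 0, 0], [1, 21, 2, 0, 0, 0, 0], [1, 19, 8, 0, 0, 0, 0], [1, 15, 15, 0, 0, 0, 0]]], force=20)

```text
t: 4.65
tool_pos: [0.6224, 0.0447, 0.1468]
orientation: [-3.11, -0.444, 0.001]
force: [-8.5, 3.4, 7.9]
opening: 0.0294
```

Emit:
servo_tool(plan=[[[1, 9, 18, 0, 0, 0, 0], [1, 2, 21, 0, 0, 0, 0], [1, -5, 20, 0, 0, 0, 0], [1, -12, 18, 0, 0, 0, 0], [1, -17, 12, 0, 0, 0, 0], [1, -20, 6, 0, 0, 0, 0], [1, -21, -2, 0, 0, 0, 0], [1, -19, -8, 0, 0, 0, 0], [1, -15, -15, 0, 0, 0, 0], [1, -9, -18, 0, 0, 0, 0], [1, -2, -21, 0, 0, 0, 0], [1, 5, -20, 0, 0, 0, 0]]], force=20)

```text
t: 5.85
tool_pos: [0.517, 0.0557, 0.1469]
orientation: [-3.109, -0.447, -0.0]
force: [5.7, 3.5, -3.2]
opening: 0.0295
```

Emit:
servo_tool(plan=[[[1, 12, -18, 0, 0, 0, 0], [1, 17, -12, 0, 0, 0, 0], [1, 20, -6, 0, 0, 0, 0], [1, 21, 2, 0, 0, 0, 0], [1, 19, 8, 0, 0, 0, 0], [1, 15, 15, 0, 0, 0, 0], [1, 9, 18, 0, 0, 0, 0], [1, 2, 21, 0, 0, 0, 0], [1, -5, 20, 0, 0, 0, 0], [1, -12, 18, 0, 0, 0, 0], [1, -17, 12, 0, 0, 0, 0], [1, -20, 6, 0, 0, 0, 0]]], force=20)

```text
t: 7.05
tool_pos: [0.5781, 0.1392, 0.1468]
orientation: [3.107, 0.446, -0.001]
force: [-1.3, -17.9, 5.3]
opening: 0.0297
```

```bash
cat >> h.py <<'E'
def report(tag,cams=("side",)):
    st,out=look(cams,save=tag); print("t",st["t"],"pos",st["tool_pos"].round(4),"F",st["force"].round(1))
    for c,P,f,h in out:
        g=f.copy(); g[325:405]=0; k=np.where(g>.5)[0]
        print(c,"yellow deg:",(k.min()/2,k.max()/2,len(k)/2) if len(k) else None, "holes:",[int(j/2) for j in range(0,720,6) if h[j]>.7])
E
python3 -c "
from h import *
report('r1')"
```

```text
t 7.05 pos [0.5781 0.1392 0.1468] F [ -1.3 -17.9   5.3]
side yellow deg: (np.float64(260.0), np.float64(268.5), 9.0) holes: [0, 48, 51, 54, 57, 60, 108, 111, 114, 117, 120, 123, 126, 162, 165, 168, 228, 231, 234, 237, 240, 273, 276, 279, 327, 330, 333, 336, 348, 351, 354, 357]
```

Emit:
servo_tool(plan=[[[1, -21, -4, 0, 0, 0, 0], [1, -19, -8, 0, 0, 0, 0], [1, -15, -15, 0, 0, 0, 0], [1, -9, -18, 0, 0, 0, 0], [1, -2, -21, 0, 0, 0, 0], [1, 5, -20, 0, 0, 0, 0], [1, 12, -18, 0, 0, 0, 0], [1, 17, -12, 0, 0, 0, 0], [1, 20, -6, 0, 0, 0, 0], [1, 21, 2, 0, 0, 0, 0], [1, 19, 8, 0, 0, 0, 0], [1, 15, 15, 0, 0, 0, 0]]], force=20)

```text
t: 8.3
tool_pos: [0.6219, 0.0437, 0.1468]
orientation: [-3.109, -0.444, 0.002]
force: [-10.5, 6.5, 9.1]
opening: 0.0297
```

```bash
python3 -c "
from h import *
report('r2')"
```

```text
t 8.3 pos [0.6219 0.0437 0.1468] F [-10.5   6.5   9.1]
side yellow deg: (np.float64(78.0), np.float64(86.5), 9.0) holes: [45, 48, 51, 54, 57, 108, 111, 114, 117, 165, 168, 171, 177, 228, 231, 234, 237, 288, 291, 294, 297, 315, 318, 321, 324, 327, 330, 345, 348, 351, 354, 357]
```

Wheel speed is about 2.49 rad/s averaged over the last 1.25 s, inside the band. I'm holding it there.

Emit:
servo_tool(plan=[[[1, 9, 18, 0, 0, 0, 0], [1, 2, 21, 0, 0, 0, 0], [1, -5, 20, 0, 0, 0, 0], [1, -12, 18, 0, 0, 0, 0], [1, -17, 12, 0, 0, 0, 0], [1, -20, 6, 0, 0, 0, 0], [1, -21, -2, 0, 0, 0, 0], [1, -19, -8, 0, 0, 0, 0], [1, -15, -15, 0, 0, 0, 0], [1, -9, -18, 0, 0, 0, 0], [1, -2, -21, 0, 0, 0, 0], [1, 5, -20, 0, 0, 0, 0]]], force=20)

```text
t: 9.55
tool_pos: [0.5175, 0.0539, 0.147]
orientation: [-3.109, -0.447, -0.002]
force: [9.8, 5.7, -5.2]
opening: 0.0298
```

Emit:
servo_tool(plan=[[[1, 12, -18, 0, 0, 0, 0], [1, 17, -12, 0, 0, 0, 0], [1, 20, -6, 0, 0, 0, 0], [1, 21, 2, 0, 0, 0, 0], [1, 19, 8, 0, 0, 0, 0], [1, 15, 15, 0, 0, 0, 0], [1, 9, 18, 0, 0, 0, 0], [1, 2, 21, 0, 0, 0, 0], [1, -5, 20, 0, 0, 0, 0], [1, -12, 18, 0, 0, 0, 0], [1, -17, 12, 0, 0, 0, 0], [1, -20, 6, 0, 0, 0, 0]]], force=20)

```text
t: 10.75
tool_pos: [0.5784, 0.1388, 0.1469]
orientation: [3.109, 0.447, 0.001]
force: [-1.1, -11.2, 4.7]
opening: 0.0293
```

Emit:
servo_tool(plan=[[[1, -21, -2, 0, 0, 0, 0], [1, -19, -8, 0, 0, 0, 0], [1, -15, -15, 0, 0, 0, 0], [1, -9, -18, 0, 0, 0, 0], [1, -2, -21, 0, 0, 0, 0], [1, 5, -20, 0, 0, 0, 0], [1, 12, -18, 0, 0, 0, 0], [1, 17, -12, 0, 0, 0, 0], [1, 20, -6, 0, 0, 0, 0], [1, 21, 2, 0, 0, 0, 0], [1, 19, 8, 0, 0, 0, 0], [1, 15, 15, 0, 0, 0, 0]]], force=20)

```text
t: 11.95
tool_pos: [0.6219, 0.0438, 0.1468]
orientation: [-3.108, -0.445, 0.002]
force: [-10.0, 6.8, 9.4]
opening: 0.0294
```

Emit:
servo_tool(plan=[[[1, 9, 18, 0, 0, 0, 0], [1, 2, 21, 0, 0, 0, 0], [1, -5, 20, 0, 0, 0, 0], [1, -12, 18, 0, 0, 0, 0], [1, -17, 12, 0, 0, 0, 0], [1, -20, 6, 0, 0, 0, 0], [1, -21, -2, 0, 0, 0, 0], [1, -19, -8, 0, 0, 0, 0], [1, -15, -15, 0, 0, 0, 0], [1, -9, -18, 0, 0, 0, 0], [1, -2, -21, 0, 0, 0, 0], [1, 5, -20, 0, 0, 0, 0]]], force=20)

```text
t: 13.15
tool_pos: [0.5175, 0.0539, 0.147]
orientation: [-3.109, -0.447, -0.002]
force: [10.5, 5.2, -5.7]
opening: 0.0298
```

```bash
python3 -c "
from h import *
report('r3')"
```

```text
t 13.15 pos [0.5175 0.0539 0.147 ] F [10.5  5.2 -5.7]
side yellow deg: (np.float64(66.5), np.float64(74.5), 8.5) holes: [36, 39, 42, 45, 96, 99, 102, 105, 108, 156, 159, 162, 165, 168, 201, 216, 219, 222, 231, 234, 237, 276, 279, 282, 285, 336, 339, 342, 345]
```

```bash
cat > sim.py <<'E'
import numpy as np
def sim(prof,I,dry,w=0.,th=0.,k=.056,v=.006,dt=.001):
    """prof: list of (duration, crank speed) -> theta,w"""
    for T,c in prof:
        for _ in range(round(T/dt)):
            drv=k*(c-w)-v*w
            if w==0 and abs(drv)<dry: continue
            wn=w+dt*(drv-dry*np.sign(w if w else drv))/I
            w=0. if w*wn<0 else wn; th+=w*dt
    return th,w
E
python3 - <<'E'
from sim import *
D=np.radians(200); S=np.radians(100)
for dry in (.035,.037,.039):
  for I in (.033,.04,.045,.05,.055,.06,.066):
    a,w=sim([(.2,np.radians(100)),(3.4,D*1)],I,dry); a=np.degrees(a)+183.8
    b,w2=sim([(.05,0),(1.2,D)],I,dry,w)
    c,w3=sim([(.05,0),(4.8,D)],I,dry,w2)
    s,_=sim([(4,0)],I,dry,2.56)
    print(dry,I,"ang 7.05",round(a%360,1),"(264.2)",round(w,2),"next",round(np.degrees(b),1),"(178)","cruise",round(np.degrees(c),1),"(708.2)","stop",round(np.degrees(s),1))
E
```

```text
0.035 0.033 ang 7.05 260.9 (264.2) 2.58 next 177.1 (178) cruise 709.3 (708.2) stop 48.5
0.035 0.04 ang 7.05 244.5 (264.2) 2.58 next 177.3 (178) cruise 708.8 (708.2) stop 58.8
0.035 0.045 ang 7.05 233.0 (264.2) 2.57 next 177.3 (178) cruise 708.4 (708.2) stop 66.2
0.035 0.05 ang 7.05 221.8 (264.2) 2.55 next 177.1 (178) cruise 707.9 (708.2) stop 73.5
0.035 0.055 ang 7.05 210.8 (264.2) 2.54 next 176.6 (178) cruise 707.4 (708.2) stop 80.9
0.035 0.06 ang 7.05 200.2 (264.2) 2.52 next 176.0 (178) cruise 706.7 (708.2) stop 88.3
0.035 0.066 ang 7.05 187.9 (264.2) 2.49 next 175.0 (178) cruise 705.7 (708.2) stop 97.1
0.037 0.033 ang 7.05 255.3 (264.2) 2.55 next 174.8 (178) cruise 700.4 (708.2) stop 47.6
0.037 0.04 ang 7.05 239.1 (264.2) 2.54 next 175.0 (178) cruise 699.9 (708.2) stop 57.8
0.037 0.045 ang 7.05 227.7 (264.2) 2.53 next 175.0 (178) cruise 699.5 (708.2) stop 65.0
0.037 0.05 ang 7.05 216.6 (264.2) 2.52 next 174.8 (178) cruise 699.0 (708.2) stop 72.2
0.037 0.055 ang 7.05 205.8 (264.2) 2.51 next 174.3 (178) cruise 698.4 (708.2) stop 79.5
0.037 0.06 ang 7.05 195.3 (264.2) 2.49 next 173.7 (178) cruise 697.7 (708.2) stop 86.7
0.037 0.066 ang 7.05 183.2 (264.2) 2.46 next 172.8 (178) cruise 696.7 (708.2) stop 95.4
0.039 0.033 ang 7.05 249.6 (264.2) 2.52 next 172.5 (178) cruise 691.4 (708.2) stop 46.8
0.039 0.04 ang 7.05 233.6 (264.2) 2.51 next 172.7 (178) cruise 690.9 (708.2) stop 56.8
0.039 0.045 ang 7.05 222.4 (264.2) 2.5 next 172.7 (178) cruise 690.5 (708.2) stop 63.9
0.039 0.05 ang 7.05 211.4 (264.2) 2.49 next 172.5 (178) cruise 690.0 (708.2) stop 71.0
0.039 0.055 ang 7.05 200.7 (264.2) 2.47 next 172.1 (178) cruise 689.5 (708.2) stop 78.1
0.039 0.06 ang 7.05 190.4 (264.2) 2.45 next 171.5 (178) cruise 688.8 (708.2) stop 85.2
0.039 0.066 ang 7.05 178.4 (264.2) 2.43 next 170.5 (178) cruise 687.8 (708.2) stop 93.7
```

Emit:
servo_tool(plan=[[[1, 12, -18, 0, 0, 0, 0], [1, 17, -12, 0, 0, 0, 0], [1, 20, -6, 0, 0, 0, 0], [1, 21, 2, 0, 0, 0, 0], [1, 19, 8, 0, 0, 0, 0], [1, 15, 15, 0, 0, 0, 0], [1, 9, 18, 0, 0, 0, 0], [1, 2, 21, 0, 0, 0, 0], [1, -5, 20, 0, 0, 0, 0], [1, -12, 18, 0, 0, 0, 0], [1, -17, 12, 0, 0, 0, 0], [1, -20, 6, 0, 0, 0, 0]]], force=20)

```text
t: 14.4
tool_pos: [0.5785, 0.1388, 0.1469]
orientation: [3.109, 0.447, 0.001]
force: [-0.4, -10.3, 6.5]
opening: 0.0297
```

Emit:
servo_tool(plan=[[[1, -21, -2, 0, 0, 0, 0], [1, -19, -8, 0, 0, 0, 0], [1, -15, -15, 0, 0, 0, 0], [1, -9, -18, 0, 0, 0, 0], [1, -2, -10, 0, 0, 0, 0], [1, 0, 0, 0, 0, 0, 0], [1, 0, 0, 0, 0, 0, 0], [1, 0, 0, 0, 0, 0, 0], [1, 0, 0, 0, 0, 0, 0], [1, 0, 0, 0, 0, 0, 0], [1, 0, 0, 0, 0, 0, 0], [1, 0, 0, 0, 0, 0, 0]]], force=20)

```text
t: 15.6
tool_pos: [0.5129, 0.0854, 0.1469]
orientation: [-3.11, -0.446, -0.001]
force: [0.9, 0.4, 4.1]
opening: 0.0297
```

Emit:
servo_tool(plan=[[[1, 0, 0, 0, 0, 0, 0], [1, 0, 0, 0, 0, 0, 0], [1, 0, 0, 0, 0, 0, 0], [1, 0, 0, 0, 0, 0, 0], [1, 0, 0, 0, 0, 0, 0]]])

```text
t: 16.1
tool_pos: [0.5128, 0.0852, 0.1469]
orientation: [-3.11, -0.446, -0.001]
force: [1.9, -0.5, 5.0]
opening: 0.0298
```

```bash
python3 -c "
from h import *
report('r4',('side','wrist'))
report('r5',('side',))"
```

```text
t 16.1 pos [0.5128 0.0852 0.1469] F [ 1.9 -0.5  5. ]
side yellow deg: (np.float64(0.0), np.float64(359.5), 9.0) holes: [27, 30, 33, 36, 39, 87, 90, 93, 96, 99, 147, 150, 153, 156, 159, 165, 168, 171, 174, 177, 210, 213, 234, 237, 240, 243, 246, 249, 252, 255, 258, 261, 267, 270, 273, 276, 279, 327, 330, 333, 336, 339]
wrist yellow deg: None holes: [27, 30, 33, 36, 39, 87, 90, 93, 96, 99, 147, 150, 153, 156, 159, 180, 183, 186, 189, 192, 195, 198, 201, 204, 207, 210, 270, 273, 276, 279, 327, 330, 333, 336, 339]
t 16.2 pos [0.5129 0.0852 0.1469] F [ 2.4 -0.1  4.6]
side yellow deg: (np.float64(0.0), np.float64(359.5), 9.0) holes: [27, 30, 33, 36, 39, 87, 90, 93, 96, 99, 147, 150, 153, 156, 159, 165, 168, 171, 174, 177, 210, 213, 234, 237, 240, 243, 246, 249, 252, 255, 258, 261, 264, 267, 270, 273, 276, 279, 327, 330, 333, 336, 339]
```

The wheel stopped almost on target. I'm measuring the residual.

```bash
python3 - <<'E'
from h import *
im=cv2.imread("pics/r5_side.png")[:,:,::-1]; i=eyes.camera_info("side")
P=polar("side",im,i); f,_=yellow(P); k=np.where(f>.5)[0]; k=np.where(k>360,k-720,k)/2; print("mark",k.mean(),k.min(),k.max())
red=(P[...,0].astype(int)-P[...,1:].max(-1)>40)
print("C",C)
# mark world centre vs pointer from pixel
c=f"{0}"; y=np.radians(k.mean()); print("miss mm",112*abs(2*np.sin(y/2)))
x0,y0=225,160
cv2.imwrite("pics/c5.png",cv2.convertScaleAbs(cv2.resize(np.ascontiguousarray(im[y0:y0+100,x0:x0+140,::-1]),None,fx=5,fy=5,interpolation=cv2.INTER_CUBIC),alpha=1.6))
for n,r in (("mark0",.112),("tip",.125),("tip-",.10)): print(n,(pix("side",np.array([*(C+r*np.array([np.cos(YAW),np.sin(YAW)])),.075]))-[x0,y0])*5)
E
```

```text
mark 2.75 -1.5 7.0
C [0.573 0.08 ]
miss mm 5.375098126132895
mark0 [174.68698815 143.12408508]
tip [147.11883974 134.59626571]
tip- [200.29499077 151.0455609 ]
```

View pics/c5.png

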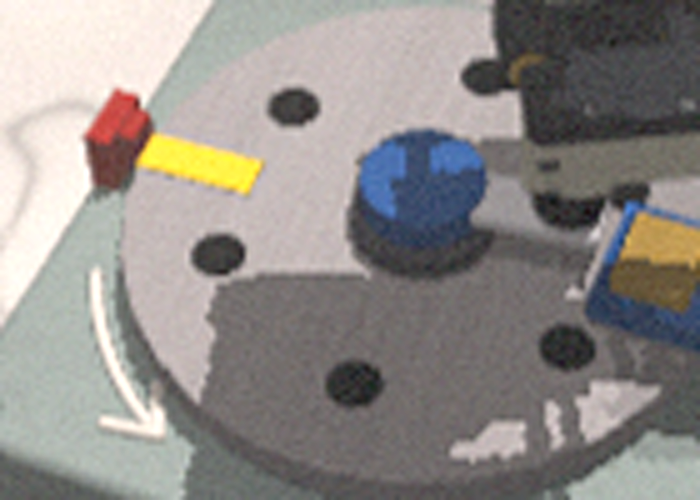

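The mark sits about 2.75° past the pointer, a 5 mm miss against a limit of 12 mm. The side forces on the knob are small. I'm releasing, lifting, then checking again.

Emit:
servo_tool(plan=[[[-1, 0, 0, 0, 0, 0, 0], [-1, 0, 0, 0, 0, 0, 0], [-1, 0, 0, 0, 0, 0, 0], [-1, 0, 0, 0, 0, 0, 0], [-1, 0, 0, 0, 0, 0, 0], [-1, 0, 0, 0, 0, 0, 0], [-1, 0, 0, 0, 0, 0, 0], [-1, 0, 0, 0, 0, 0, 0], [-1, 0, 0, 20, 0, 0, 0], [-1, 0, 0, 30, 0, 0, 0], [-1, 0, 0, 30, 0, 0, 0], [-1, 0, 0, 20, 0, 0, 0]]])

```text
t: 17.45
tool_pos: [0.5133, 0.0852, 0.2492]
orientation: [3.11, 0.446, 0.004]
force: [-0.1, 1.4, 0.1]
opening: 0.0926
```

```bash
python3 - <<'E'
from h import *
s=monitor.read_state(); print(s["t"],s["tool_pos"],s["force"].round(1),s["opening"])
for n in range(3):
    im=eyes.read_camera("side"); P=polar("side",im,eyes.camera_info("side")); f,_=yellow(P); f[325:405]=0
    k=np.where(f>.5)[0]; k=np.where(k>360,k-720,k)/2; print("mark",k.mean())
cv2.imwrite("pics/end.png",cv2.convertScaleAbs(cv2.resize(im[:,:,::-1],(640,400)),alpha=1.6))
E
```

```text
17.45 [0.51327414 0.08520622 0.24917164] [-0.1  1.4  0.1] 0.09260540877014901
mark 2.75
mark 2.75
mark 2.75
```

View pics/end.png

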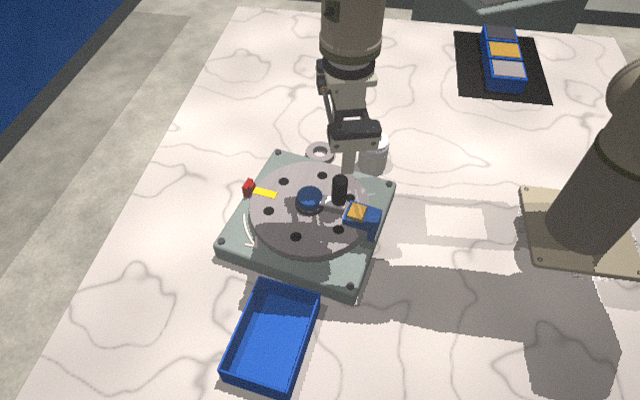

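The gripper is clear above the handle at (340,180). The mark at (265,193) points at the red pointer at (249,187). The shoe, bin, tin and bearing look unmoved. I'm handing in.

```bash
python3 -c "
from plant import job
print(job.close_job())"
```

```text
the job is handed in; nothing more can be done
None
```

I ran the spindle in by its hand crank, stopped it with the yellow mark near the red pointer, let go and handed the job in. The hand-in gave no verdict.

- **Speed:** I turned the crank at about 3.5 rad/s. Camera images put the flywheel at an average of 2.49 rad/s, then 2.55 rad/s, between 7.05 s and 13.15 s. It kept running for about 1.7 s more before I braked. These are averages between pictures, so they do not show brief dips or peaks.
- **Stop:** I held the crank still until the wheel stopped. The mark measured about 2.75° past the pointer, roughly 5 mm off against the 12 mm limit. I left it there because it was inside the limit. My estimate of the axis position adds 1–2 mm of uncertainty.
- **Release:** After opening the gripper and lifting clear, three pictures 0.05 s apart all gave the same mark angle. The gripper is open above the handle and the force reading is about zero.
- **Rest of the scene:** By eye, the shoe, bin, tin and bearing look unmoved in the last picture. I saw no sign of the robot touching the flywheel.
- **Force on the handle:** Side forces while cranking reached 18 N, because my circle was about 1 mm off centre. I corrected it partway and nothing slipped. No check failed.

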